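# Swing the work lamp over the spindle cap

### The arm

A 7-joint arm with a two-finger parallel gripper is mounted at the origin on a cart in front of the work surface, level with it; the furniture and walls round the work are solid. World frame = base frame: x ahead of the robot, y to its left, z up, the work surface at z = 0. Lengths are in m, angles in rad, forces in N, time in s.
With the tool pointing down it reaches from about 0.425 to 0.95 m from the base axis. Payload 16.7 kg.
Tool frame: the origin (TCP) lies at the very end of the fingers, on their centre line; the grasp point (between the pads) lies behind it (arm.tcp_to_grasp is the z of the grasp point in the tool frame, in m); z points along the fingers, y is the direction in which the jaws open and shut (so a half turn about z gives the same grasp; the last joint's range is limited). The gripper opens to 94 mm and grips with 3 to 60 N. Pads are 16 mm wide; open, the fingers measure 119 mm over their backs; the gripper's body (75 mm by 177 mm) begins 78 mm behind the grasp point.
Start: joints at [-0.149, 0.426, 0.074, 1.606, -0.034, 1.111, -0.067], TCP at [0.675, -0, 0.205] pointing down, gripper open.
Joint ranges: [-2.85, 2.85], [-0.5, 2.14], [-1.23, 1.37], [0.21, 2.46], [-1.02, 4.16], [0.16, 2.05], [-2.73, 2.73]. Speed limits (rad/s): [1.89, 1.89, 2.39, 2.39, 3.01, 3.01, 3.01].

### API

Orientations are given as a rotation vector (axis times angle).
In Python, from cell import arm gives the robot as it stands.
- The arm moves only by the tool servo_tool, never from a script. Its argument "targets" is one flat list of numbers, 7 for each row, row after row: the closure, from 0 (fully open) to 1 (shut), then the shift along the tool's x, y, z in units of 40 mm (1.0 is 40 mm), then the turn, a rotation vector about the tool's x, y, z in units of 5 degrees (1.0 is 5 degrees). In form: [hand, tx, ty, tz, rx, ry, rz, hand, tx, ty, tz, rx, ry, rz, ...]. A call has 1 to 8 rows; each row is the pose to reach, as a shift and turn from the pose measured when the call began, along the tool's axes at that moment; what a row does not reach only later rows make up. A row lasts 1/12 s, in which the tool goes at most 41.7 mm and 7.16 degrees, less where a joint would pass 70% of its speed; a pose out of reach is approached as far as the arm can. A call with a gripper value outside its range is refused whole. The fingers move at their own pace and stop on an object; "force" is the grip in N (left out, the last holds). Time passes only in rows, so rows that repeat a pose let the fingers close. It gives the time, the measured TCP pose, the force and the opening at its end, in the units of the state.
- arm.sense(): the state, without advancing time (a new reading comes with each control period).
- arm.get_image(name): name is "scene" or "side" or "wrist"; returns a dict with "color" (384x512x3 uint8, blue, green, red), "fx", "fy", "cx", "cy" (pixels), "world_from_camera" (4x4, takes a point from camera to world coordinates); the wrist camera has in their place "T_tool_cam" (4x4, takes a point from camera to tool coordinates, whose origin is the TCP and whose axes are the flange's). Camera axes: x right, y down, z forward; pixel columns grow to the right and rows downward; lengths in m; the calibration is good to about 2 mm. The wrist camera is an equidistant fisheye: a pixel r from the principal point sees the ray r / f radians off the axis. A picture is of the moment at which its call begins: read the wrist's pose just before it. There is no depth.
- arm.close_job(): hands the job in, once; it reports no verdict.
The state is a dict: "t": time; "qpos": joint angles; "joint_vel": joint speeds; "joint_efforts": joint torques, N m; "ee_pos": TCP position; "tool_rot": TCP orientation; "force": force on the tool from outside, world axes, zero at the start; "moment": the same for the moment, N m; "finger_gap": finger opening in m.
Only numpy, scipy, OpenCV 4.12 (cv2) and the standard library are available. Lean on these libraries where they do the work, as an engineer would, in place of code of your own. Each camera call takes 0.05 s, during which the arm holds its last target.

### The job

Take the swing-arm work lamp by the black grip on its head and swing it round so that the lamp head is centred over the spindle cap, the brown flanged part with the stepped round nose that stands flange down near the lamp. Then let go of the lamp; the spindle cap must stay standing where it is.

Things in the scene. Friction and masses are not known exactly. Their poses are not given: they have to be found in the camera images.
- lamp_arm: Swinging arm of a cordless work lamp: aluminium bar with a round head (80 mm across, underside 127 mm above the table, clear of all parts below) on a fixed column. Origin on the vertical pivot axis, 144 mm above the table; z up; the arm runs level along its own -x, head centre 260 mm out. Swings 0.9 rad or more either way from its start, takes about 1.2 N at the head, stays where left.
- lamp_grip (a point): Middle of the upright black round grip on top of the lamp head, straight above the head's centre, 186 mm above the table. A plain cylinder 22 mm in diameter, reaching 24 mm below and 20 mm above this point; the top of the head is 32 mm below it. Fixed to the head.
- spindle_cap: The part to be lit: brown, loose, a flat round flange 64 mm across with bolt holes and a narrower stepped nose in its middle, 55 mm high. Stands flange down, its axis within 10 mm of the circle that the head's centre runs on, to the left or right of the head. Origin at the centre of its underside, z up. An upright open tube 85 mm high and a flat toothed ring gear also lie under the sweep.

How it is judged:
By the outcome, as a careful person would: the job done as asked, in the order asked, and still so for the second after the job is handed in, with the robot touching nothing.
It also fails if it takes over 32 s, if anything falls off the work surface, if the arm or the gripper's body presses on something with over 40 N, if the wrist force passes 120 N, or if a joint passes its speed limit or range.

## Working session

There is one attempt and no reset: what is moved stays moved. The work goes in short steps, Python scripts to look and compute and a tool call to move; the robot and the scene stay as the last step left them, time stands still between calls to the robot, and variables do not carry over. Pictures are saved under pics/ and viewed, and the job is handed in when it is done.

Besides the shell and the picture viewer there is one more tool, called after ">>>" as name(argument=value, ...) on one line, values as JSON. servo_tool: Moves the arm, as the interface text tells. Its arguments: {"type":"object","properties":{"targets":{"type":"array","items":{"type":"number"}},"force":{"type":"number"}},"required":["targets"]}

```bash
mkdir -p pics; ls; python3 - <<'E'
from cell import arm
import cv2,numpy as np
s=arm.sense();print(s, arm.tcp_to_grasp)
import pickle
D={}
for n in ["scene","side","wrist"]:
    d=arm.get_image(n);D[n]=d;cv2.imwrite(f"pics/{n}0.png",d["color"]);print(n,{k:v for k,v in d.items() if k!="color"})
pickle.dump((s,D),open("d0.pkl","wb"))
E
```

```text
pics
{'t': 0.0, 'qpos': array([-0.14952537,  0.42673405,  0.07386954,  1.60658768, -0.03410792,
        1.1108137 , -0.0671106 ]), 'joint_vel': array([-4.20599475e-04, -5.56476136e-04,  6.06559084e-05, -1.68230266e-03,
       -2.51447746e-03,  9.88311399e-04,  1.51526930e-04]), 'joint_efforts': array([-4.09355038e-03, -9.35844111e+01,  3.66462663e+00, -4.54201269e+01,
       -4.89189907e-02,  2.02478352e-02, -6.48899413e-05]), 'ee_pos': array([ 6.74565426e-01, -2.29944506e-05,  2.04783345e-01]), 'tool_rot': array([-2.22089018e+00, -2.22080845e+00,  1.52636481e-03]), 'force': array([-0.15649717,  0.72076912, -0.65617552]), 'moment': array([0.0458293 , 0.09431686, 0.03270991]), 'finger_gap': 0.0939496144438519} -0.0188
scene {'fx': 493.1691851142873, 'fy': 493.1691851142873, 'cx': 255.61989411858718, 'cy': 195.52101822654234, 'world_from_camera': array([[-0.67720778, -0.3196934 ,  0.66271091,  0.00182819],
       [-0.73544535,  0.26646347, -0.62299065,  0.52155064],
       [ 0.02257775, -0.90928178, -0.41556816,  0.54131428],
       [ 0.        ,  0.        ,  0.        ,  1.        ]])}
side {'fx': 481.64338651198824, 'fy': 481.64338651198824, 'cx': 264.5542314856873, 'cy': 192.76435783719953, 'world_from_camera': array([[-0.8824825 , -0.29816227,  0.36376351,  0.28588653],
       [-0.47029898,  0.57021581, -0.67355238,  0.58883571],
       [-0.0065958 , -0.7654758 , -0.64343088,  0.7508574 ],
       [ 0.        ,  0.        ,  0.        ,  1.        ]])}
wrist {'fx': 297.3186396354542, 'fy': 297.3186396354542, 'cx': 258.92757721800854, 'cy': 193.55603400970605, 'T_tool_cam': array([[-2.69300740e-04, -9.68202053e-01, -2.50169365e-01,
         7.25919144e-02],
       [ 9.99999902e-01, -1.72477123e-04, -4.08954982e-04,
        -2.05375803e-04],
       [ 3.52802561e-04, -2.50169451e-01,  9.68202004e-01,
        -1.79309027e-01],
       [ 0.00000000e+00,  0.00000000e+00,  0.00000000e+00,
         1.00000000e+00]])}
```

View pics/scene0.png

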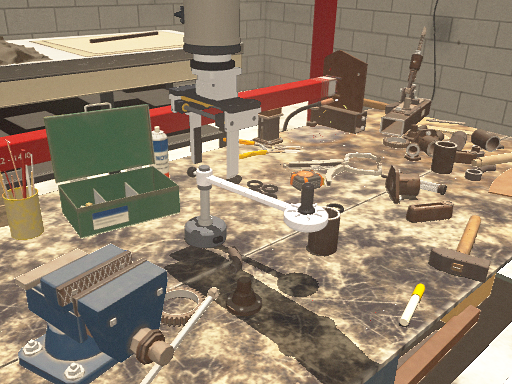

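View pics/side0.png

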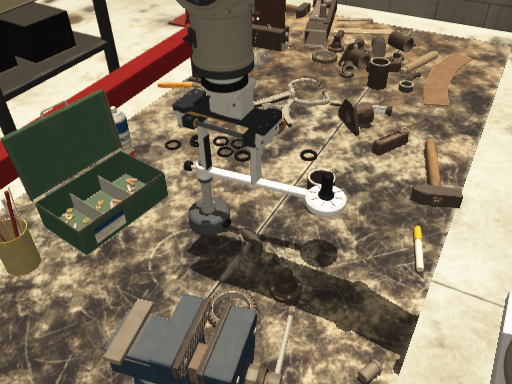

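View pics/wrist0.png

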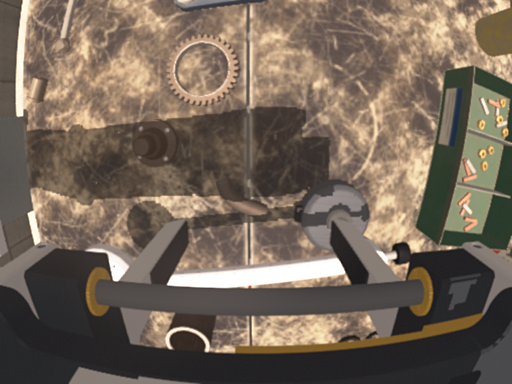

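```bash
python3 - <<'E'
import pickle,cv2,numpy as np
s,D=pickle.load(open("d0.pkl","rb"))
def crop(n,x0,y0,x1,y1,k):
    return cv2.resize(D[n]["color"][y0:y1,x0:x1],None,fx=k,fy=k,interpolation=cv2.INTER_CUBIC)
a=crop("scene",170,155,350,325,4); b=crop("side",170,150,360,310,4)
cv2.imwrite("pics/z_scene.png",crop("scene",170,160,360,320,4))
cv2.imwrite("pics/z_side.png",crop("side",170,150,360,310,4))
cv2.imwrite("pics/z_wrist.png",crop("wrist",80,100,240,220,4))
E
```

```text
(no output)
```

View pics/z_scene.png

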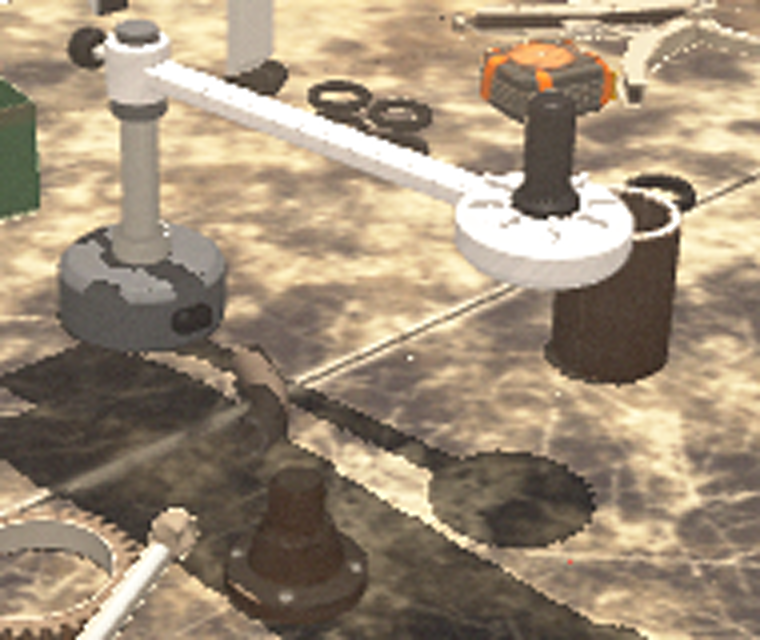

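View pics/z_side.png

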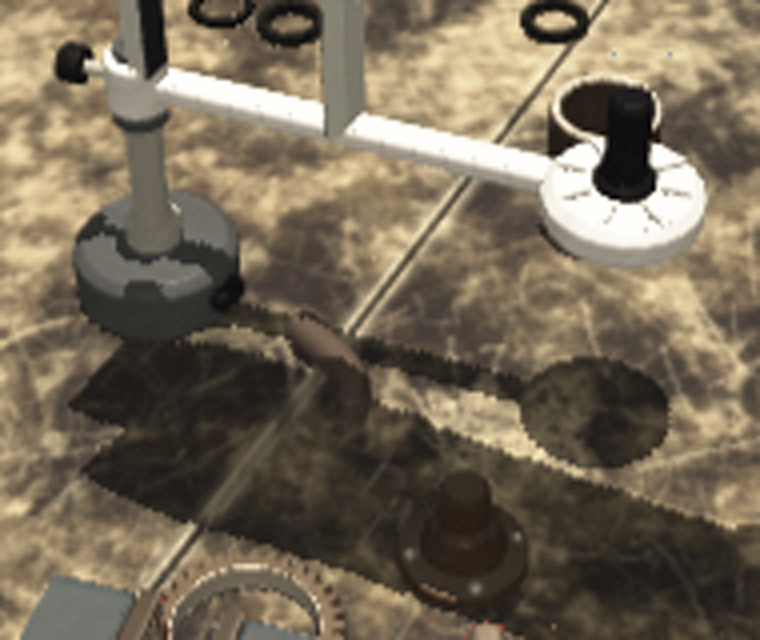

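View pics/z_wrist.png

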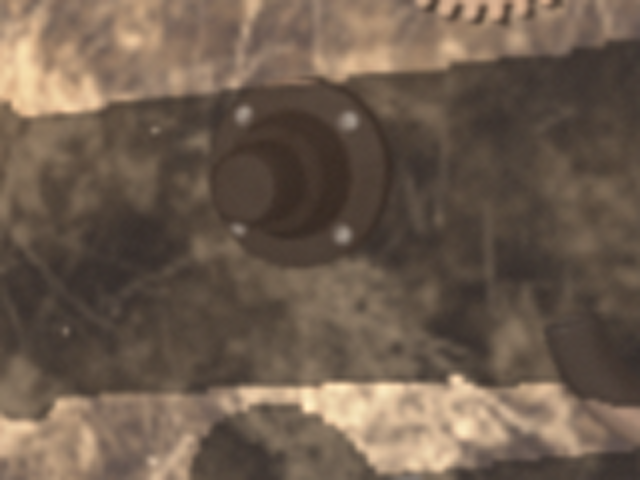

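```bash
cat > h.py <<'E'
import numpy as np,cv2
from scipy.spatial.transform import Rotation as R
def ray(d,u,v,s=None):
    if "world_from_camera" in d:
        T=d["world_from_camera"]; r=np.array([(u-d["cx"])/d["fx"],(v-d["cy"])/d["fy"],1])
    else:
        W=np.eye(4);W[:3,:3]=R.from_rotvec(s["tool_rot"]).as_matrix();W[:3,3]=s["ee_pos"];T=W@d["T_tool_cam"]
        a=(u-d["cx"])/d["fx"];b=(v-d["cy"])/d["fy"];th=np.hypot(a,b);r=np.array([a*np.sin(th)/th,b*np.sin(th)/th,np.cos(th)])
    r=T[:3,:3]@r
    return T[:3,3],r/np.linalg.norm(r)
def atz(d,u,v,z,s=None):
    o,r=ray(d,u,v,s);return o+r*(z-o[2])/r[2]
def tri(rs):
    A=sum(np.eye(3)-np.outer(r,r) for o,r in rs);b=sum((np.eye(3)-np.outer(r,r))@o for o,r in rs)
    return np.linalg.solve(A,b)
def proj(d,P,s=None):
    P=np.atleast_2d(P)
    if "world_from_camera" in d: T=d["world_from_camera"]
    else:
        W=np.eye(4);W[:3,:3]=R.from_rotvec(s["tool_rot"]).as_matrix();W[:3,3]=s["ee_pos"];T=W@d["T_tool_cam"]
    p=(P-T[:3,3])@T[:3,:3]
    if "world_from_camera" in d: q=p[:,:2]/p[:,2:]
    else:
        n=np.hypot(p[:,0],p[:,1]);q=p[:,:2]*(np.arctan2(n,p[:,2])/n)[:,None]
    return q*d["fx"]+[d["cx"],d["cy"]]
E
python3 - <<'E'
import pickle
from h import *
np.set_printoptions(precision=4,suppress=True)
s,D=pickle.load(open("d0.pkl","rb"))
off={"scene":(170,160),"side":(170,150),"wrist":(80,100)}
def f(n,p): return [off[n][i]+(p[i]+.5)/4-.5 for i in (0,1)]
P={"nosetop":(.055,{"scene":(299,480),"side":(467,487),"wrist":(245,185)}),
"flange":(.008,{"scene":(297,570),"side":(464,548),"wrist":(300,172)}),
"griptop":(.206,{"scene":(551,98),"side":(630,96)}),
"gripbot":(.157,{"scene":(544,208),"side":(625,188)}),
"headtop":(.154,{"scene":(544,211),"side":(623,193)}),
"post":(.13,{"scene":(140,107),"side":(141,115)}),
"base":(.0,{"scene":(141,305),"side":(157,290)}),
}
for k,(z,q) in P.items():
    rs=[ray(D[n],*f(n,p),s) for n,p in q.items()]
    print(k,"tri",tri(rs));
    for n,p in q.items(): print("   ",n,atz(D[n],*f(n,p),z,s))
E
```

```text
nosetop tri [0.535  0.0437 0.0538]
    scene [0.5328 0.0441 0.055 ]
    side [0.5349 0.044  0.055 ]
    wrist [0.5362 0.045  0.055 ]
flange tri [0.5357 0.0432 0.0066]
    scene [0.5326 0.0446 0.008 ]
    side [0.5361 0.0426 0.008 ]
    wrist [0.5366 0.0446 0.008 ]
griptop tri [ 0.5189 -0.0879  0.2026]
    scene [ 0.514  -0.0823  0.206 ]
    side [ 0.5175 -0.0833  0.206 ]
gripbot tri [ 0.5154 -0.084   0.1512]
    scene [ 0.5082 -0.0761  0.157 ]
    side [ 0.5133 -0.0767  0.157 ]
headtop tri [ 0.5155 -0.0834  0.1493]
    scene [ 0.5101 -0.0785  0.154 ]
    side [ 0.5138 -0.0762  0.154 ]
post tri [ 0.7767 -0.0563  0.1201]
    scene [ 0.7594 -0.0445  0.13  ]
    side [ 0.7688 -0.0446  0.13  ]
base tri [ 0.7713 -0.0482  0.0038]
    scene [ 0.7784 -0.0563  0.    ]
    side [ 0.7734 -0.0478  0.    ]
```

>>> servo_tool(targets=[0,0,0,-0.6,0,0,0,0,0,0,-1.2,0,0,0,0,-0.4,-0.8,-1.2,0,0,0,0,-0.8,-1.6,-1.2,0,0,0,0,-1.2,-2.4,-1.2,0,0,0,0,-1.6,-3.2,-1.2,0,0,0,0,-2,-4,-1.2,0,0,0,0,-2,-4,-1.2,0,0,0])

```text
t: 0.82
ee_pos: [0.5098, -0.0836, 0.2533]
tool_rot: [-2.226, -2.216, 0.003]
force: [1.9, 0.2, 2.0]
finger_gap: 0.0938
```

>>> servo_tool(targets=[0,0,0,0,0,0,0,0,0,0,0,0,0,0,0,0,0,0,0,0,0])

```text
t: 1.07
ee_pos: [0.5103, -0.0832, 0.2533]
tool_rot: [-2.225, -2.216, 0.003]
force: [-0.1, -0.0, -0.3]
finger_gap: 0.094
```

```bash
python3 - <<'E'
from cell import arm
import cv2,numpy as np,pickle
s=arm.sense();print(s["t"],s["ee_pos"],s["tool_rot"],s["joint_vel"].round(3))
d=arm.get_image("wrist");D={"wrist":d}
s2=arm.sense();print(s2["ee_pos"])
d=D["side"]=arm.get_image("side")
pickle.dump((s,D),open("d1.pkl","wb"))
cv2.imwrite("pics/wrist1.png",D["wrist"]["color"])
cv2.imwrite("pics/side1.png",D["side"]["color"])
E
```

```text
1.0667 [ 0.51028067 -0.0832425   0.25333827] [-2.22520849 -2.21623179  0.00281949] [-0.007  0.012 -0.003 -0.006 -0.002 -0.002  0.002]
[ 0.510404   -0.08307351  0.25317778]
```

View pics/wrist1.png

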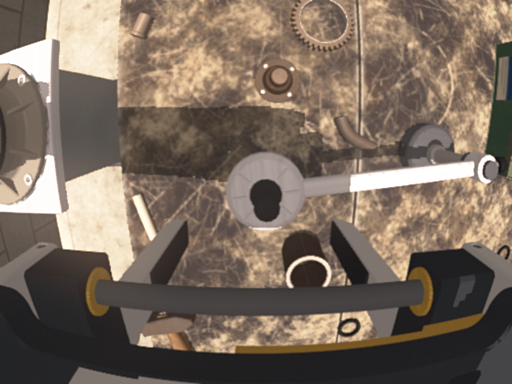

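View pics/side1.png

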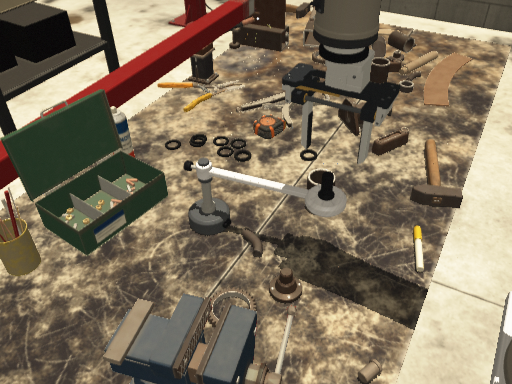

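```bash
python3 - <<'E'
import pickle
from h import *
np.set_printoptions(precision=4,suppress=True)
s,D=pickle.load(open("d1.pkl","rb")); s0,D0=pickle.load(open("d0.pkl","rb"))
print("tcp in side",proj(D["side"],s["ee_pos"]), "wrist",proj(D["wrist"],s["ee_pos"],s))
print("tips wrist",proj(D["wrist"],s["ee_pos"]+np.array([[-.05,0,0],[.05,0,0]]),s))
def crop(x0,y0,x1,y1,k,n): cv2.imwrite(n,cv2.resize(D["wrist"]["color"][y0:y1,x0:x1],None,fx=k,fy=k,interpolation=cv2.INTER_CUBIC))
crop(220,40,380,160,4,"pics/w1cap.png"); crop(215,140,375,240,4,"pics/w1head.png"); crop(390,110,510,200,5,"pics/w1post.png")
E
```

```text
tcp in side [[332.9515 153.7015]] wrist [[259.373  232.7467]]
tips wrist [[183.9969 232.1507]
 [334.8292 231.6598]]
```

View pics/w1cap.png

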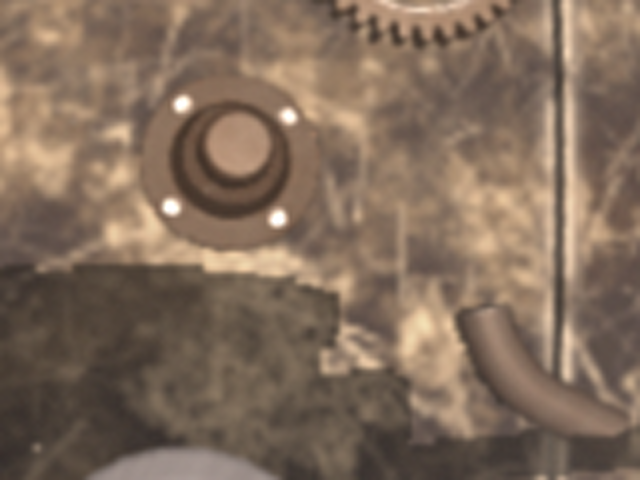

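View pics/w1head.png

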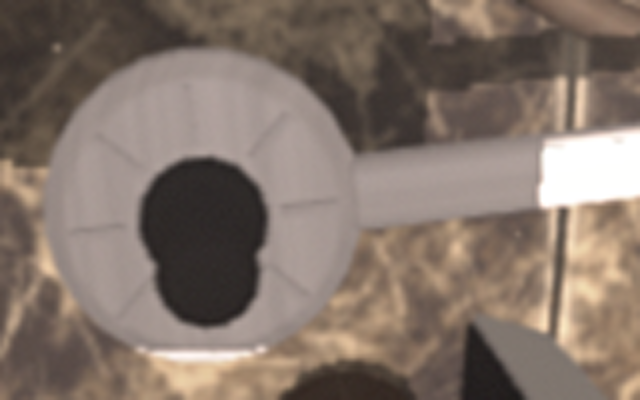

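View pics/w1post.png

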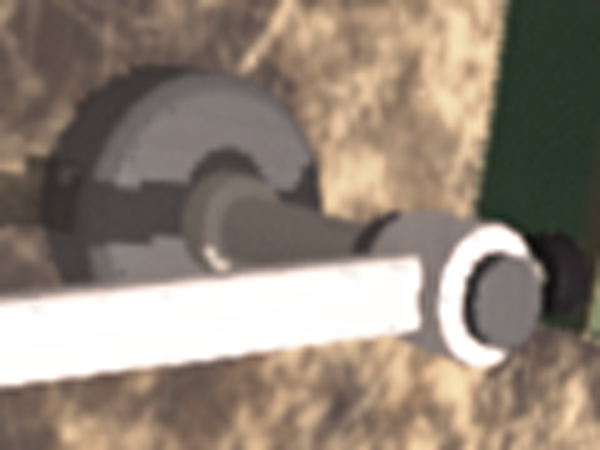

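```bash
python3 - <<'E'
import pickle
from h import *
np.set_printoptions(precision=4,suppress=True)
s,D=pickle.load(open("d1.pkl","rb")); d=D["wrist"]
f=lambda p,o,k=4:[o[i]+(p[i]+.5)/k-.5 for i in (0,1)]
for n,p,o,z,k in [("bolts",(230.75,161),(220,40),.010,4),("flange",(231,162),(220,40),.009,4),("nose",(238,143),(220,40),.055,4),("grip top",(207,277),(215,140),.206,4),("head top",(204,216),(215,140),.154,4),("mark r",(340,201),(215,140),.154,4),("mark l",(70,231),(215,140),.154,4),("post top",(508,299),(390,110),.168,5),("base",(205,185),(390,110),.03,5)]:
    print(n,atz(d,*f(p,o,k),z,s))
# fit head circle rim points
pts=[(47,200),(358,200),(200,47),(100,85),(300,78)]
from scipy.optimize import least_squares
W=np.array([atz(d,*f(p,(215,140)),.152,s)[:2] for p in pts])
r=least_squares(lambda x:np.hypot(*(W-x[:2]).T)-.04,[.515,-.08]);print("rim",r.x,r.fun)
for b in [(183,104),(289,116),(279,217),(172,207)]: print(atz(d,*f(b,(220,40)),.01,s)[:2])
E
```

```text
bolts [0.5357 0.0443 0.01  ]
flange [0.5359 0.0441 0.009 ]
nose [0.5354 0.0443 0.055 ]
grip top [ 0.5158 -0.0819  0.206 ]
head top [ 0.5162 -0.0828  0.154 ]
mark r [ 0.5493 -0.0792  0.154 ]
mark l [ 0.4836 -0.0864  0.154 ]
post top [ 0.7741 -0.0517  0.168 ]
base [ 0.7707 -0.042   0.03  ]
rim [ 0.5161 -0.0823] [-0.0018 -0.002   0.0003 -0.0002  0.0002]
[0.5191 0.065 ]
[0.5563 0.0611]
[0.5526 0.0244]
[0.5151 0.0277]
```

>>> servo_tool(targets=[0,0.03,0.14,0,0,0,1.4,0,0.03,0.14,0,0,0,2.8,0,0.03,0.14,0,0,0,4.2,0,0.03,0.14,0,0,0,5.6,0,0.03,0.14,0,0,0,7,0,0.03,0.14,0,0,0,8.4,0,0.03,0.14,0,0,0,8.4,0,0.03,0.14,0,0,0,8.4])

```text
t: 1.83
ee_pos: [0.5164, -0.0813, 0.2527]
tool_rot: [-2.869, -1.279, 0.005]
force: [-0.0, -1.2, -0.1]
finger_gap: 0.094
```

>>> servo_tool(targets=[0,0,0,0,0,0,1.4,0,0,0,0,0,0,2.8,0,0,0,0,0,0,4.2,0,0,0,0,0,0,5.6,0,0,0,0,0,0,7,0,0,0,0,0,0,8.3,0,0,0,0,0,0,8.3,0,0,0,0,0,0,8.3])

```text
t: 2.5
ee_pos: [0.5165, -0.0811, 0.2526]
tool_rot: [3.135, 0.191, -0.005]
force: [-0.5, -0.3, -0.2]
finger_gap: 0.0936
```

```bash
cat > m.py <<'E'
from cell import arm
from h import *
np.set_printoptions(precision=4,suppress=True)
s=arm.sense();M=R.from_rotvec(s["tool_rot"]).as_matrix()
print("t",s["t"],"ee",s["ee_pos"],"q7",s["qpos"][6],"x yaw",np.degrees(np.arctan2(M[1,0],M[0,0])),"z",M[:,2],"F",s["force"],"gap",s["finger_gap"])
def to(p,yaw=None):
    v=M.T@(np.array(p)-s["ee_pos"])/.04
    r=np.zeros(3)
    if yaw is not None:
        c,t=np.cos(np.radians(yaw)),np.sin(np.radians(yaw))
        G=np.array([[c,t,0],[t,-c,0],[0,0,-1.]])
        r=np.degrees(R.from_matrix(M.T@G).as_rotvec())/5
    return v.round(2),r.round(2)
E
python3 -c "
from m import *
print(to([.516,-.082,.170],6.4))
print(s['joint_vel'])"
```

```text
t 2.5 ee [ 0.5165 -0.0811  0.2526] q7 -1.382643905628484 x yaw 6.9836830469305315 z [-0.0032 -0.0007 -1.    ] F [-0.4523 -0.3035 -0.2413] gap 0.09357036218538137
(array([-0.01,  0.02,  2.07]), array([0.  , 0.04, 0.12]))
[ 0.0045 -0.0021 -0.0032  0.0012  0.0011  0.      0.0182]
```

>>> servo_tool(targets=[0,0,0,0.4,0,0,0,0,0,0.01,0.8,0,0,0,0,0,0.02,1.2,0,0,0.1,0,-0.01,0.02,1.6,0,0,0.1,0,-0.01,0.02,1.9,0,0,0.1,0,-0.01,0.02,2.05,0,0,0.1,0,-0.01,0.02,2.05,0,0,0.1,0,-0.01,0.02,2.05,0,0,0.1])

```text
t: 3.17
ee_pos: [0.5161, -0.0821, 0.1709]
tool_rot: [3.136, 0.182, -0.005]
force: [0.9, -1.0, -0.0]
finger_gap: 0.094
```

```bash
python3 -c "
from m import *
print(to([.516,-.082,.170],6.4))
d=arm.get_image('wrist');cv2.imwrite('pics/wrist2.png',d['color'])
d=arm.get_image('side');cv2.imwrite('pics/side2.png',d['color'])
"
```

```text
t 3.1667 ee [ 0.5161 -0.0821  0.1709] q7 -1.363608499225511 x yaw 6.632540327679102 z [-0.0033 -0.0008 -1.    ] F [ 0.9172 -1.0352 -0.006 ] gap 0.09402981228800775
(array([-0.  , -0.  ,  0.02]), array([0.  , 0.04, 0.05]))
```

View pics/wrist2.png

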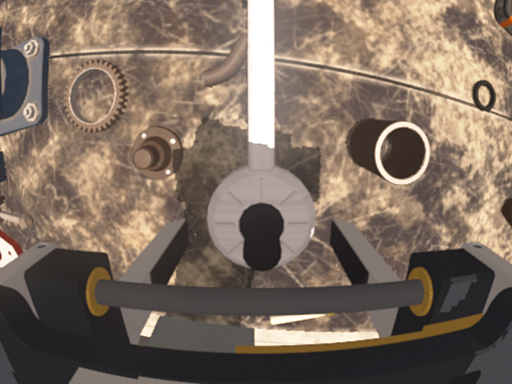

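View pics/side2.png

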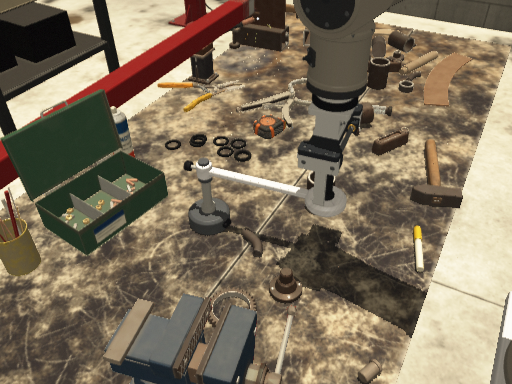

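>>> servo_tool(targets=[1,0,0,0,0,0,0,1,0,0,0,0,0,0,1,0,0,0,0,0,0,1,0,0,0,0,0,0,1,0,0,0,0,0,0,1,0,0,0,0,0,0,1,0,0,0,0,0,0,1,0,0,0,0,0,0], force=20)

```text
t: 3.93
ee_pos: [0.5165, -0.0821, 0.1714]
tool_rot: [3.136, 0.18, -0.003]
force: [-0.3, -0.1, 0.6]
finger_gap: 0.044
```

```bash
python3 -c "
from m import *
piv=np.array([.7743,-.053]); h0=s['ee_pos'][:2]
# pivot from head pos along arm yaw
cap=np.array([.5356,.0443])
v=cap-piv; ga=np.degrees(np.arctan2(v[1],-v[0])); v0=h0-piv; a0=np.degrees(np.arctan2(v0[1],-v0[0]))
R0=np.hypot(*v0);print('a0',a0,'goal',ga,'R',R0,'capR',np.hypot(*v))
for a in np.linspace(a0,ga,9)[1:]:
    c=np.radians(a); p=piv+R0*np.array([-np.cos(c),np.sin(c)])
    print(p, to([*p,s['ee_pos'][2]],None)[0], (a-a0)/5)
"
```

```text
t 3.9333 ee [ 0.5165 -0.0821  0.1714] q7 -1.3646881947862248 x yaw 6.568317033519652 z [-0.0022 -0.0007 -1.    ] F [-0.3309 -0.0597  0.6061] gap 0.04402408405627947
a0 -6.4380902203382595 goal 22.177019402345177 R 0.2594655919370234 capR 0.2577692378853614
[ 0.5152 -0.066 ] [ 0.01 -0.4  -0.  ] 0.7153777405670859
[ 0.5149 -0.0498] [ 0.05 -0.81 -0.  ] 1.4307554811341718
[ 0.5156 -0.0336] [ 0.12 -1.21 -0.  ] 2.146133221701258
[ 0.5173 -0.0175] [ 0.2 -1.6 -0. ] 2.8615109622683437
[ 0.52   -0.0015] [ 0.32 -1.99 -0.  ] 3.57688870283543
[0.5237 0.0143] [ 0.46 -2.37 -0.  ] 4.292266443402516
[0.5284 0.0298] [ 0.62 -2.74 -0.  ] 5.007644183969601
[0.534  0.0449] [ 0.8 -3.1 -0. ] 5.723021924536687
```

>>> servo_tool(targets=[1,0,0,0,0,0,0,1,0,0,0,0,0,0,1,0,0,0,0,0,0,1,0,0,0,0,0,0,1,0,0,0,0,0,0,1,0,0,0,0,0,0], force=20)

```text
t: 4.43
ee_pos: [0.5164, -0.0822, 0.1714]
tool_rot: [3.136, 0.18, -0.004]
force: [-0.5, -0.7, -0.1]
finger_gap: 0.0215
```

```bash
python3 -c "
from m import *"
```

```text
t 4.4333 ee [ 0.5164 -0.0822  0.1714] q7 -1.3647448521124161 x yaw 6.561854139850983 z [-0.0022 -0.0008 -1.    ] F [-0.5203 -0.6923 -0.1013] gap 0.021534711369177405
```

>>> servo_tool(targets=[1,0,-0.15,0,0,0,0.3,1,0.01,-0.4,0,0,0,0.72,1,0.03,-0.6,0,0,0,1.07,1,0.05,-0.81,0,0,0,1.43,1,0.08,-1.01,0,0,0,1.79,1,0.12,-1.21,0,0,0,2.15,1,0.16,-1.41,0,0,0,2.5,1,0.2,-1.6,0,0,0,2.86], force=20)

```text
t: 5.1
ee_pos: [0.5171, -0.0174, 0.1714]
tool_rot: [3.133, -0.214, -0.003]
force: [1.4, -1.6, -1.6]
finger_gap: 0.0215
```

```bash
python3 -c "
from m import *
piv=np.array([.7743,-.053]); h0=s['ee_pos'][:2]
cap=np.array([.5356,.0443])
v=cap-piv; ga=np.degrees(np.arctan2(v[1],-v[0])); v0=h0-piv; a0=np.degrees(np.arctan2(v0[1],-v0[0]))
R0=.2597;print('a0',a0,'goal',ga,'R',np.hypot(*v0))
for a in np.linspace(a0,ga,8)[1:]:
    c=np.radians(a); p=piv+R0*np.array([-np.cos(c),np.sin(c)])
    print(p, *to([*p,.1714],-a))
d=arm.get_image('side');cv2.imwrite('pics/side3.png',d['color'])
"
```

```text
t 5.1 ee [ 0.5171 -0.0174  0.1714] q7 -1.744503345899314 x yaw -7.827265380692168 z [-0.0021 -0.0009 -1.    ] F [ 1.4455 -1.5835 -1.6356] gap 0.021464676029318383
a0 7.89117786342562 goal 22.177019402345177 R 0.25966171424460116
[ 0.5185 -0.0082] [ 0.   -0.23 -0.  ] [0.01 0.02 0.42]
[0.5202 0.0009] [ 0.02 -0.46 -0.  ] [0.01 0.02 0.83]
[0.5223 0.0099] [ 0.04 -0.69 -0.  ] [0.01 0.02 1.24]
[0.5247 0.0188] [ 0.07 -0.92 -0.  ] [0.01 0.02 1.65]
[0.5274 0.0277] [ 0.1  -1.15 -0.  ] [0.02 0.02 2.05]
[0.5305 0.0364] [ 0.15 -1.38 -0.  ] [0.02 0.02 2.46]
[0.5338 0.045 ] [ 0.2 -1.6 -0. ] [0.02 0.02 2.87]
```

View pics/side3.png

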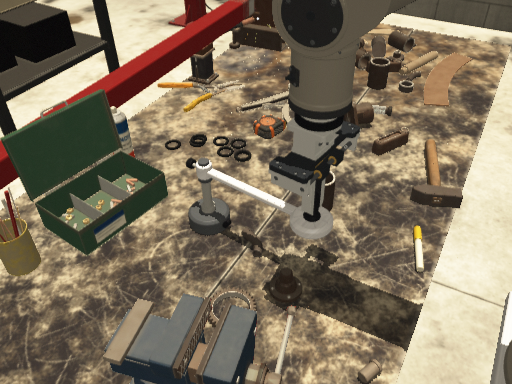

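The lamp follows the gripper: in the side view the head is now at about (312,222), and the cap at (283,287) hasn't moved. I'll continue the swing.

>>> servo_tool(targets=[1,0,-0.23,0,0,0,0.42,1,0.02,-0.46,0,0,0,0.83,1,0.04,-0.69,0,0,0,1.24,1,0.07,-0.92,0,0,0,1.65,1,0.1,-1.15,0,0,0,2.05,1,0.15,-1.38,0,0,0,2.46,1,0.2,-1.6,0,0,0,2.87,1,0.2,-1.6,0,0,0,2.87], force=20)

```text
t: 5.82
ee_pos: [0.5349, 0.0478, 0.1714]
tool_rot: [3.082, -0.605, -0.002]
force: [2.0, 0.6, 0.9]
finger_gap: 0.0216
```

>>> servo_tool(targets=[1,0,0,0,0,0,0,1,0,0,0,0,0,0])

```text
t: 5.98
ee_pos: [0.5348, 0.0474, 0.1714]
tool_rot: [3.083, -0.603, -0.002]
force: [0.2, -0.3, 0.4]
finger_gap: 0.0212
```

```bash
python3 -c "
from m import *
print(to([.5338,.045,.1714],-22.2))
import pickle
D={n:arm.get_image(n) for n in ('scene','side','wrist')}
pickle.dump((s,D),open('d4.pkl','wb'))
for n in D: cv2.imwrite(f'pics/{n}4.png',D[n]['color'])
def z(n,x0,y0,x1,y1): cv2.imwrite(f'pics/z4{n}.png',cv2.resize(D[n]['color'][y0:y1,x0:x1],None,fx=4,fy=4,interpolation=cv2.INTER_CUBIC))
z('scene',170,160,360,320);z('side',200,180,360,320)
"
```

```text
t 5.9833 ee [0.5348 0.0474 0.1714] q7 -2.1041937443980836 x yaw -22.144930145238742 z [-0.0011 -0.     -1.    ] F [ 0.1941 -0.2506  0.3742] gap 0.0212257119625842
(array([ 0.  ,  0.07, -0.  ]), array([0.  , 0.01, 0.01]))
```

View pics/z4scene.png

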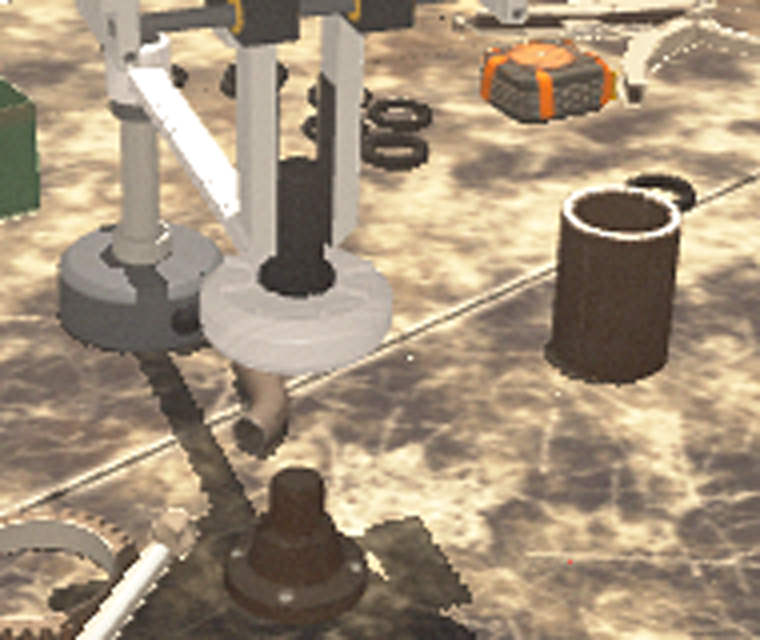

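View pics/z4side.png

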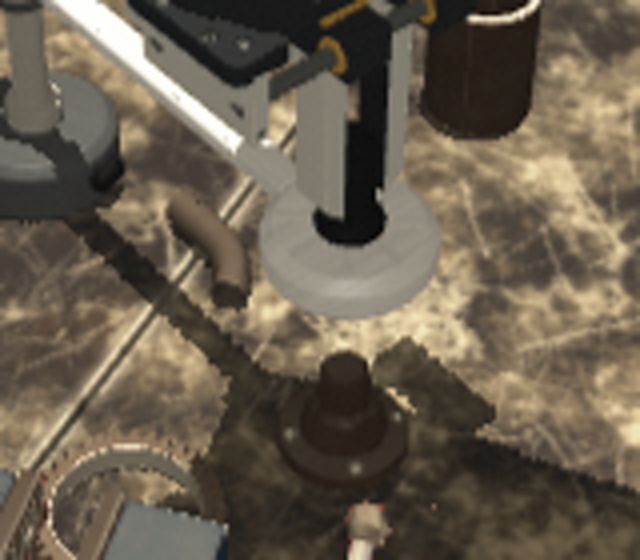

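View pics/wrist4.png

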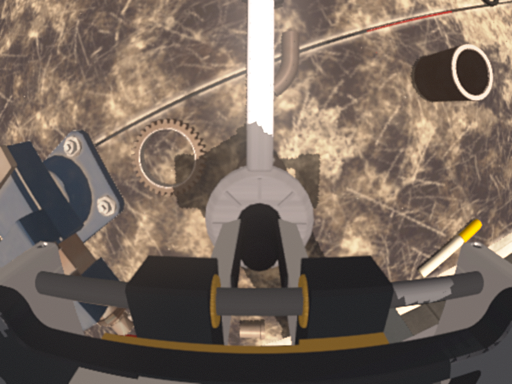

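```bash
python3 -c "
import pickle
from h import *
np.set_printoptions(precision=2,suppress=True)
s,D=pickle.load(open('d4.pkl','rb'))
off={'scene':(170,160),'side':(200,180)}
# rim silhouette left/right extents in crop px for model
def ext(n,c,r,z0,z1):
    t=np.linspace(0,2*np.pi,200);P=np.vstack([np.c_[c[0]+r*np.cos(t),c[1]+r*np.sin(t),np.full(200,z)] for z in (z0,z1)])
    q=(proj(D[n],P)-off[n]+.5)*4-.5
    return q.min(0),q.max(0)
for n in off:
  print(n,'cap',ext(n,(.5356,.0443),.032,0,.009),'head TCP',ext(n,(.5348,.0474),.04,.127,.154),'head goal',ext(n,(.5338,.045),.04,.127,.154))
"
```

```text
scene cap (array([220.58, 521.98]), array([365.43, 627.38])) head TCP (array([195.15, 234.07]), array([390.34, 386.62])) head goal (array([201.27, 233.23]), array([396.24, 385.56]))
side cap (array([277.48, 378.51]), array([409.5 , 494.96])) head TCP (array([257.23, 159.29]), array([441.13, 333.22])) head goal (array([261.84, 156.77]), array([445.48, 330.3 ]))
```

>>> servo_tool(targets=[1,0,0.04,0,0,0,0,1,0,0.07,0,0,0,0,1,0,0.07,0,0,0,0,1,0,0.07,0,0,0,0])

```text
t: 6.47
ee_pos: [0.5335, 0.0443, 0.1714]
tool_rot: [3.082, -0.605, -0.002]
force: [0.1, -1.1, 0.3]
finger_gap: 0.0215
```

```bash
python3 -c "
from m import *
print(to([.5338,.045,.1714],-22.2))"
```

```text
t 6.4667 ee [0.5335 0.0443 0.1714] q7 -2.1005338192484473 x yaw -22.220503891845713 z [-0.0013 -0.0003 -1.    ] F [ 0.0619 -1.1069  0.2722] gap 0.021500684935167495
(array([ 0.  , -0.02, -0.  ]), array([ 0.01,  0.01, -0.  ]))
```

>>> servo_tool(targets=[0.5,0,0,0,0,0,0,0.4,0,0,0,0,0,0,0.3,0,0,0,0,0,0,0.3,0,0,0,0,0,0,0.3,0,0,0,0,0,0,0.3,0,0,0,0,0,0,0.3,0,0,0,0,0,0,0.3,0,0,0,0,0,0])

```text
t: 7.13
ee_pos: [0.5335, 0.0443, 0.1714]
tool_rot: [3.082, -0.605, -0.002]
force: [-0.3, 0.7, -0.4]
finger_gap: 0.0655
```

```bash
python3 -c "
from m import *
d=arm.get_image('wrist');cv2.imwrite('pics/wrist5.png',d['color'])
"
```

```text
t 7.1333 ee [0.5335 0.0443 0.1714] q7 -2.100509107863022 x yaw -22.217722147052374 z [-0.0013 -0.0002 -1.    ] F [-0.3007  0.6817 -0.3962] gap 0.06553131757683839
```

View pics/wrist5.png

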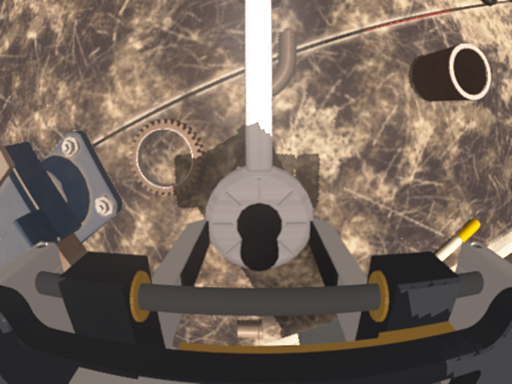

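The fingers are open, with the grip at (260,250) midway between them and clear on both sides. I'll rise straight up.

>>> servo_tool(targets=[0.3,0,0,-0.3,0,0,0,0.3,0,0,-0.8,0,0,0,0.3,0,0,-1.4,0,0,0,0.3,0,0,-2,0,0,0,0.3,0,0,-2.5,0,0,0,0.3,0,0,-2.8,0,0,0,0.3,0,0,-2.8,0,0,0,0.3,0,0,-2.8,0,0,0])

```text
t: 7.85
ee_pos: [0.5337, 0.0444, 0.2835]
tool_rot: [3.083, -0.605, -0.001]
force: [-0.1, 0.6, -0.7]
finger_gap: 0.0657
```

```bash
python3 -c "
from m import *
import pickle
D={n:arm.get_image(n) for n in ('wrist','scene','side')}
pickle.dump((s,D),open('d6.pkl','wb'))
for n,x0,y0,x1,y1 in (('scene',170,160,360,320),('side',200,180,360,320),('wrist',160,100,360,250)): cv2.imwrite(f'pics/z6{n}.png',cv2.resize(D[n]['color'][y0:y1,x0:x1],None,fx=4,fy=4,interpolation=cv2.INTER_CUBIC))
"
```

```text
t 7.85 ee [0.5337 0.0444 0.2835] q7 -2.1286733429962097 x yaw -22.2131818175773 z [-0.0005  0.     -1.    ] F [-0.1217  0.5874 -0.7147] gap 0.06566636471647283
```

View pics/z6scene.png

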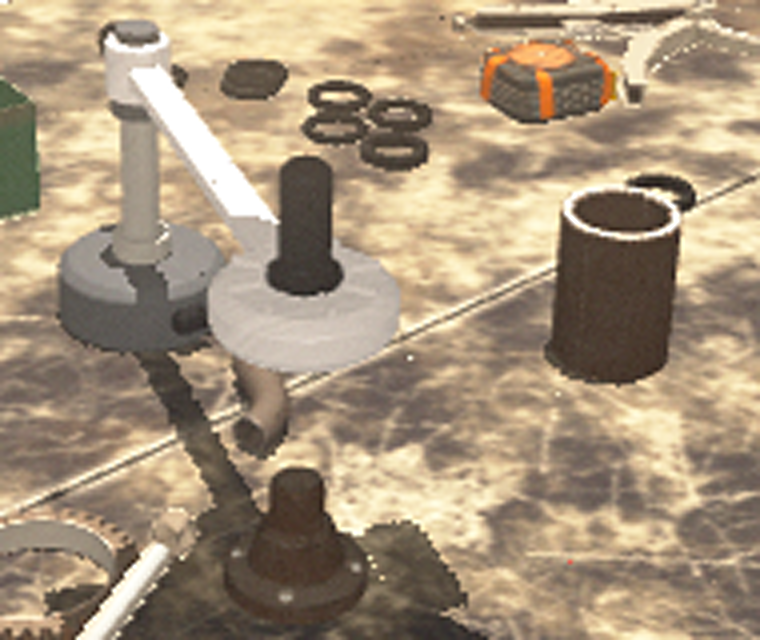

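View pics/z6side.png

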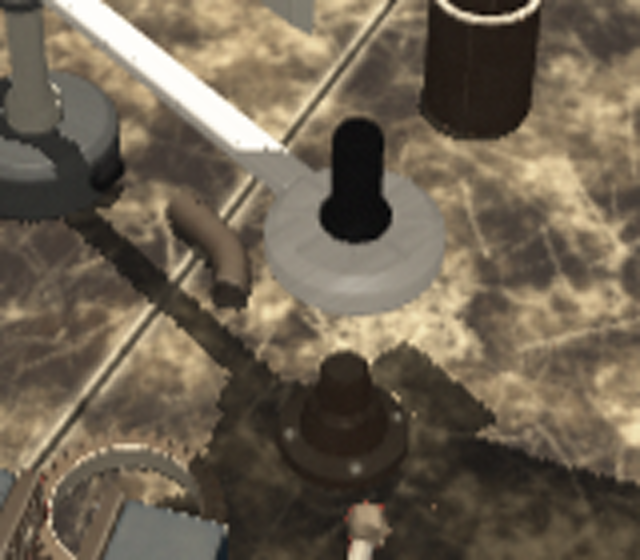

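View pics/z6wrist.png

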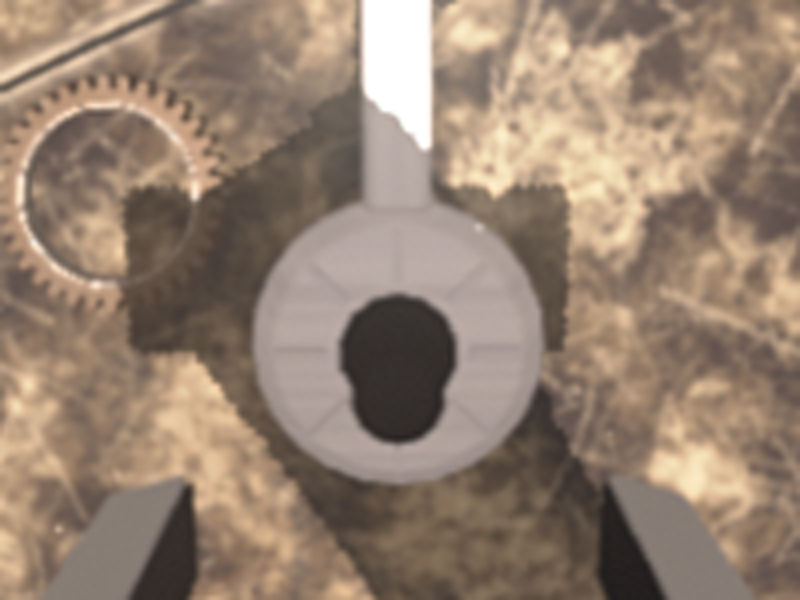

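```bash
python3 -c "
import pickle
from h import *
from scipy.optimize import least_squares
np.set_printoptions(precision=4,suppress=True)
s,D=pickle.load(open('d6.pkl','rb'))
f=lambda p:[(160,100)[i]+(p[i]+.5)/4-.5 for i in (0,1)]
print('grip top',atz(D['wrist'],*f((398,400)),.206,s),'marks',atz(D['wrist'],*f((398,350)),.154,s))
off={'scene':(170,160),'side':(200,180)}
def mid(n,c,r,z0,z1):
    t=np.linspace(0,2*np.pi,200);P=np.vstack([np.c_[c[0]+r*np.cos(t),c[1]+r*np.sin(t),np.full(200,z)] for z in (z0,z1)])
    q=(proj(D[n],P)[:,0]-off[n][0]+.5)*4-.5
    return (q.min()+q.max())/2
for nm,r,z0,z1,ob in (('cap',.032,0,.009,(296.5,343)),('head',.04,.127,.154,(304.5,355))):
    print(nm,least_squares(lambda c:[mid('scene',c,r,z0,z1)-ob[0],mid('side',c,r,z0,z1)-ob[1]],[.535,.045],x_scale=.01,diff_step=1e-3).x)
s1,D1=pickle.load(open('d4.pkl','rb'));s0,D0=pickle.load(open('d1.pkl','rb'))
for a,x,y in (('side',265,260),):
    A=D[a]['color'][265:305,268:304].astype(int);B=D1[a]['color'][265:305,268:304].astype(int);print('cap diff vs d4',abs(A-B).mean())
"
```

```text
grip top [0.5338 0.0442 0.206 ] marks [0.5331 0.0444 0.154 ]
cap [0.5378 0.0403]
head [0.5353 0.0405]
cap diff vs d4 3.3268518518518517
```

```bash
python3 -c "
from cell import arm
print(arm.sense()['t'],arm.close_job())"
```

```text
the job is handed in; nothing more can be done
8.0 None
```

I gripped the lamp by its black grip, swung the head about 28° round to over the spindle cap, let go and rose straight up. I handed the job in at t = 8.0 s; no verdict is reported.

- **Centring:** after release, the wrist camera put the head at about (0.5335, 0.0443). It had put the cap at (0.5356, 0.0443) before the swing. The head is about 2 mm off the cap's axis. Most of that is because the cap stands about 2 mm off the circle the head runs on, and under 1 mm is along the swing.
- **Second check:** the scene and side cameras together gave about the same offset, 2.5 mm. Their absolute positions came out 2 to 4 mm away from the wrist camera's, which is a little beyond the stated calibration.
- **Overshoot:** the first swing went about 2.6 mm too far, and I corrected it before letting go.
- **Cap and clearance:** in the last pictures the cap stands upright at the same pixels as before, and the gripper is clear of the lamp. I saw no force reading above a few newtons.

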